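# Load a sleeve on the code-reading station and turn its code to the reader

### The arm

A 6-joint arm with a two-finger parallel gripper is mounted at the origin on a cart in front of the work surface, level with it; the furniture and walls round the work are solid. World frame = base frame: x ahead of the robot, y to its left, z up, the work surface at z = 0. Lengths are in mm, angles in rad, forces in N, time in s.
With the tool pointing down it reaches from about 275 to 825 mm from the base axis. Payload 5.2 kg.
Tool frame: the origin (TCP) lies at the very end of the fingers, on their centre line; the grasp point (between the pads) lies 19 mm behind it; z points along the fingers, y is the line along which they close (so a half turn about z gives the same grasp; the last joint's range is limited). The gripper opens to 93 mm and grips with 3 to 60 N. Pads are 15 mm wide; open, the fingers measure 128 mm over their backs; the gripper's body (75 mm by 188 mm) begins 65 mm behind the grasp point.
Start: joints at [-1.547, 0.259, 1.535, -0, 1.348, -0.203], TCP at [123.694, -535.915, 196.453] pointing down, gripper open.
Joint ranges: [-3.14, 3.14], [-0.91, 2.08], [0.19, 2.58], [-1.22, 4.36], [0.22, 2.71], [-3.12, 3.12]. Speed limits (rad/s): [2.57, 2.57, 3.14, 3.14, 3.14, 3.14].

### API

Orientations are given as [roll, pitch, yaw] about the fixed x, y, z axes, in that order (R = Rz(yaw) Ry(pitch) Rx(roll)).
In Python, from bench import robot gives the robot as it stands. The module is installed in compiled form; this text tells all that it offers. Calls block until the motion is done:
- robot.move_ptp(position, orientation): joint-space move of the TCP to a pose.
- robot.move_linear(position, ori=None, speed=150, f_stop=None): straight line of the TCP; ori=None keeps the orientation; speed is the mean speed in mm/s. With f_stop (N) it stops when the force on the tool has changed by that much, and returns True; else False.
- robot.move_j(angles): joint-space move.
- robot.move_gripper(opening): opening from 0.0 (shut) to 1.0 (fully open); the grip force is fixed at half the most; returns when the fingers have stopped.
- robot.sleep(seconds).
- robot.inverse_kinematics(position, orientation): joint angles nearest the present ones, or None.
- robot.get_image(name): name is "scene" or "top"; returns a dict with "img" (420x560x3 uint8, blue, green, red), "fovy" (degrees; the focal length in pixels is half the picture's height over the tangent of half this angle, whatever the lens; pixels are square), "cx", "cy" (the principal point, pixels), "eye" and "orientation" of the camera in the world. Camera axes: x right, y down, z forward; pixel columns grow to the right and rows downward; lengths in mm; the calibration is good to about 2 mm. A picture is of the moment at which its call begins. There is no depth.
A pose or a line that the arm cannot do raises robot.MotionError and nothing moves.
- robot.hand_in(): hands the job in; it is judged then, once.
Readings, each from a call of its own:
- robot.current_t(): time.
- robot.current_qpos(): joint angles.
- robot.current_joint_vel(): joint speeds.
- robot.current_joint_efforts(): joint torques, N m.
- robot.current_tcp_pos(): TCP position.
- robot.current_eef_rot(): TCP orientation.
- robot.current_contact_force(): force on the tool from outside, world axes, zero at the start.
- robot.current_ft_torque(): the same for the moment, N m.
- robot.current_gripper_width(): opening from 0.0 (shut) to 1.0 (fully open).
- robot.current_finger_force(): force on a finger pad.
Only numpy, scipy, OpenCV 4.12 (cv2) and the standard library are available. Lean on these libraries where they do the work, as an engineer would, in place of code of your own. Each camera call takes 0.05 s, during which the arm holds its last target. There are 200 camera calls.

### The job

Put the sleeve on the code-reading station's spindle, fully home over its two drive keys so that the foot lies flat on the seat, and turn it until the boss with the peened code squarely faces the reader's window. The spindle stands at any angle, so feel for the keys: press only lightly and turn until the sleeve drops. Leave the sleeve there and do not disturb the oil bottle, the V block or the plug gauge.

Things in the scene. Friction and masses are not known exactly. Their poses are not given: they have to be found in the camera images.
- sleeve: Round light-alloy sleeve, upright on the 3 mm mat, 72 mm tall, 48 mm in diameter below and 56 mm at its collar, through bore 26 mm, 0.3-0.5 kg. Origin: middle of its foot, z up its axis. A square boss with the code is on its +x side. The foot has two radial slots on its +y and -y sides, 11 mm wide, 8 mm deep, through the wall, that fit over the drive keys with 7 degrees of play either way.
- collar (a point): Middle of the sleeve's knurled collar, on the axis, 57 mm above the foot: the place to grip it, at any yaw. The collar is 56 mm in diameter and runs from 42 to 72 mm above the foot.
- code (a point): Middle of the square dot-peened code on the flat face of the sleeve's boss: 33 mm from the axis on the sleeve's +x side, 22 mm above its foot. The boss is 24 mm wide and runs from 10 to 34 mm above the foot, below the collar.
- station: Code-reading station, fixed: grey base plate (205 x 104 x 12 mm) with a round pedestal carrying the spindle and, at the other end, the black code reader on a bracket. Origin: on the bench under the spindle axis; z up; +x points from spindle to reader. The reader is 56 mm wide, its front 75 mm from the axis, its top 77 mm above the bench. The base reaches from 58 mm behind the axis to 148 mm ahead.
- seat (a point): Middle of the spindle's flat seat (64 mm in diameter), on the spindle axis, 34 mm above the bench; axes as the station's, they do not turn. Two drive keys stand on it, half a turn apart (6.5 mm wide, 6 mm high, 13.5 to 23.5 mm off the axis): a sleeve that has not found them rests 6 mm too high. The angle of the keys at the start is arbitrary and not reported.
- pilot_tip (a point): Top of the spindle's pilot, 33 mm above the seat, fixed point on the axis. The pilot is 22 mm in diameter with a nose tapering over its last 9 mm and fills the sleeve's bore with 2 mm to spare all round. Seat, keys and pilot turn together without end, stiffly (drag about 0.35 N m), and stay where left. Pressing a sleeve on the keys with more than about 25 N drags them along with it.
- reader_window (a point): Middle of the reader's round window, 75.5 mm from the spindle axis on the station's +x side, 56 mm above the bench, level with the code of a sleeve that is home; it looks straight at the spindle axis. Axes as the station's.
- oil_bottle: Bystander: squeeze oil bottle, 52 x 48 mm and 145 mm tall, standing. Origin: middle of its foot.
- v_block: Bystander: small ground V block, 50 x 44 x 36 mm. Origin: middle of its underside.
- plug_gauge: Bystander: plug gauge with a black hexagon handle, 125 mm long (along its y), 26 mm thick, lying on the bench. Origin: middle of its underside.
Not all that is in view belongs to the job. Leave any turquoise look-alike of the sleeve alone.

How it is judged:
By the outcome, as a careful person would: the job done as asked, in the order asked, and still so for the second after the job is handed in, with the robot touching nothing.
It also fails if it takes over 72 s, if anything falls off the work surface, if the arm or the gripper's body presses on something with over 40 N, if the wrist force passes 120 N, or if a joint passes its speed limit or range.

## Working session

There is one attempt and no reset: what is moved stays moved. The work goes in short steps, each a Python script; the robot and the scene stay as the last script left them, time stands still between calls to the robot, and variables do not carry over. Pictures are saved under pics/ and viewed, at most 10 in all, crops included, and the job is handed in when it is done.

```bash
mkdir -p pics; ls
python3 - <<'E'
from bench import robot
import cv2
for n in("scene","top"):
    d=robot.get_image(n); cv2.imwrite(f"pics/{n}0.png",d["img"]); print(n,{k:v for k,v in d.items() if k!="img"})
print(robot.current_t(),robot.current_eef_rot())
E
```

```text
pics
scene {'fovy': 42.348376427205956, 'cx': 276.0967431671966, 'cy': 206.37630927802996, 'eye': array([ 11.06172295, 621.60718722, 862.40620911]), 'orientation': array([-2.44501076,  0.00473809, -2.21932321])}
top {'fovy': 55.58280061539299, 'cx': 273.355947704451, 'cy': 212.3071802576116, 'eye': array([392.70443048, 224.38033566, 913.22115378]), 'orientation': array([-2.99942144,  0.01576787, -1.56394887])}
0.1 [-3.13991710e+00 -3.31273209e-04  2.26775298e-01]
```

View pics/scene0.png

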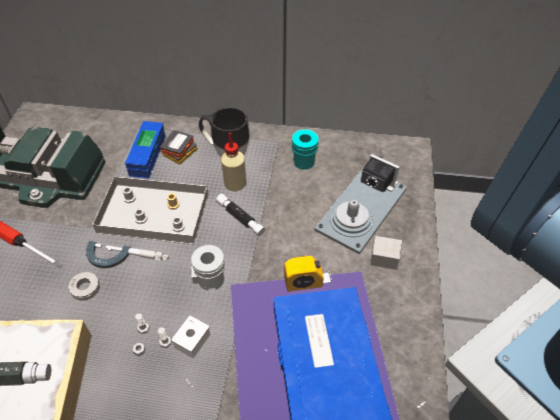

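View pics/top0.png

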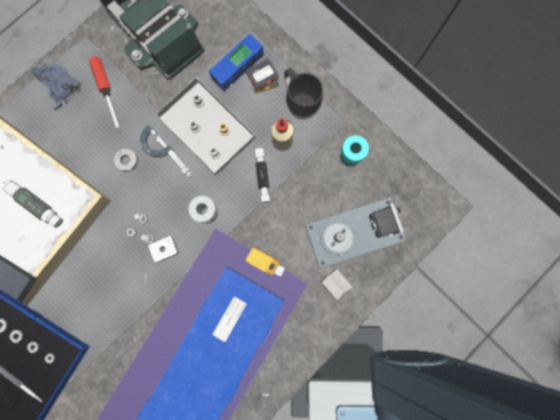

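The sleeve is at about (202,209) in top and (208,262) in scene. The station's spindle is at (338,237) in top, with the reader at (386,221). I'll crop in on both.

```bash
cat > h.py <<'E'
import numpy as np, cv2
from scipy.spatial.transform import Rotation as R
def cam(d):
    f=210/np.tan(np.radians(d["fovy"])/2)
    return np.array([[f,0,d["cx"]],[0,f,d["cy"]],[0,0,1]]),R.from_euler("xyz",d["orientation"]).as_matrix(),d["eye"]
def proj(d,P):
    K,M,e=cam(d); p=(np.atleast_2d(P)-e)@M@K.T; return p[:,:2]/p[:,2:]
def ray(d,uv,z):
    K,M,e=cam(d); r=M@np.linalg.solve(K,[*uv,1]); return e+r*(z-e[2])/r[2]
E
python3 - <<'E'
from bench import robot
import pickle,cv2,numpy as np
from h import *
D={n:robot.get_image(n) for n in("scene","top")}; pickle.dump(D,open("d.pkl","wb"))
def crop(n,u,v,w,h,s): return cv2.resize(D[n]["img"][v:v+h,u:u+w],None,fx=s,fy=s,interpolation=cv2.INTER_CUBIC)
a=np.hstack([crop("scene",180,235,60,60,6),crop("top",172,180,60,60,6)])
cv2.imwrite("pics/c1.png",a)
b=np.hstack([crop("scene",310,145,100,110,4),crop("top",303,190,100,110,4)])
cv2.imwrite("pics/c2.png",b)
print(ray(D["top"],(202,209),75),ray(D["scene"],(208,255),75))
print(ray(D["top"],(338,237),67),ray(D["scene"],(353,205),67),ray(D["top"],(386,221),77))
E
```

```text
[519.03676095 390.76402607  75.        ] [522.06510956 389.62015954  75.        ]
[461.46389517 101.03830982  67.        ] [456.90414457 103.63446162  67.        ] [494.93016378   1.19352578  77.        ]
```

View pics/c1.png

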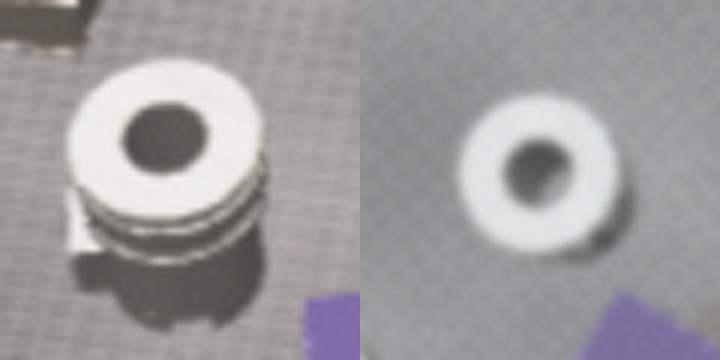

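View pics/c2.png

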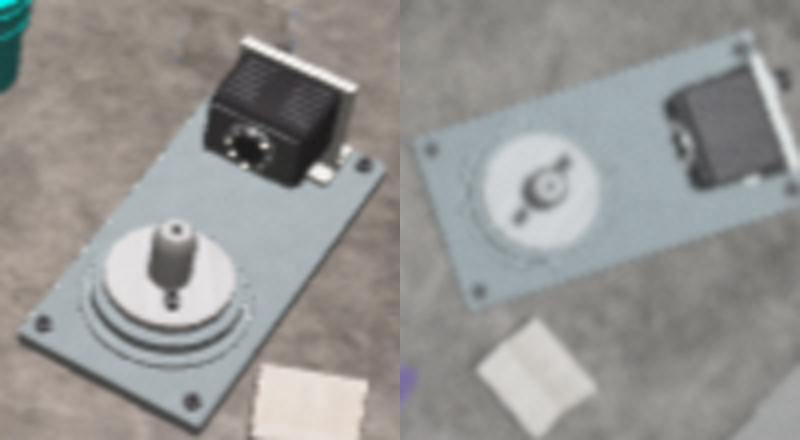

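The scene crop shows the boss as a bright patch at lower left. In the top crop the dark keys are at about (344.5,229.6) and (332.5,243.9). Next I'll fit the sleeve and station poses from both cameras.

```bash
cat > fit.py <<'E'
import pickle
from h import *
from scipy.optimize import least_squares
D=pickle.load(open("d.pkl","rb"))
def px(n,u,v):
    if n=="scene": return (310+(u+.5)/4-.5,145+(v+.5)/4-.5)
    return (303+(u-400+.5)/4-.5,190+(v+.5)/4-.5)
pk=[("top",(413,143),(-58,-1,12)),("top",(475,310),(-58,1,12)),
("scene",(20,333),(-58,-1,12)),("scene",(203,432),(-58,1,12)),("scene",(387,172),(148,1,12)),
("top",(549,187),(0,0,67)),("scene",(177,229),(0,0,67)),("top",(541,191),(0,0,34)),("scene",(170,275),(0,0,34)),("scene",(247,146),(75.5,0,56))]
def world(p,l): 
    c,s=np.cos(p[2]),np.sin(p[2]); return np.array([p[0]+c*l[0]-s*l[1],p[1]+s*l[0]+c*l[1],l[2]])
for side in(1,-1):
  P=[(n,px(n,*q),(l[0],l[1]*52*side if l[1] else 0,l[2])) for n,q,l in pk]
  for cs in(("top","scene"),("top",),("scene",)):
    Q=[a for a in P if a[0] in cs]
    r=least_squares(lambda p:np.ravel([proj(D[n],world(p,l))[0]-q for n,q,l in Q]),[460,102,-1.24])
    print(side,cs,r.x.round(3),r.cost.round(2)); 
    if len(cs)==2: print(r.fun.reshape(-1,2).round(1).tolist())
# sleeve ellipses
for n,(u,v,w,h) in {"scene":(180,235,60,60),"top":(172,180,60,60)}.items():
    g=cv2.cvtColor(D[n]["img"][v:v+h,u:u+w],cv2.COLOR_BGR2GRAY); g=cv2.resize(g,None,fx=6,fy=6,interpolation=cv2.INTER_CUBIC)
    t=(g>195).astype(np.uint8); cs,h_=cv2.findContours(t,cv2.RETR_CCOMP,cv2.CHAIN_APPROX_NONE)
    for c in cs:
        if len(c)>120:
            e=cv2.fitEllipse(c); q=((e[0][0]+.5)/6-.5+u,(e[0][1]+.5)/6-.5+v); print(n,len(c),np.round(q,2),np.round(e[1],1),ray(D[n],q,75).round(1))
for side,kk in (("keys",[(567,160),(520,217)]),):
    a,b=[ray(D["top"],px("top",*k),40) for k in kk]; print("keys",a.round(1),b.round(1),np.degrees(np.arctan2(*(a-b)[1::-1])))
s=D["scene"]; 
for yaw in range(0,360,15):
    c,sn=np.cos(np.radians(yaw)),np.sin(np.radians(yaw))
    q=[proj(s,(521+33*c-y*sn,390+33*sn+y*c,z))[0] for y,z in((-12,37),(12,37),(12,13),(-12,13))]
    print(yaw,[(int((a-180+.5)*6),int((b-235+.5)*6)) for a,b in q])
E
python3 fit.py
```

```text
1 ('top', 'scene') [453.18   96.916  -1.875] 4668.46
[[-0.9, 31.4], [-2.9, -54.0], [23.2, 22.6], [-43.4, -41.6], [1.0, -2.3], [0.1, 4.5], [3.0, 2.7], [-0.1, 4.6], [3.0, 2.0], [19.9, 17.0]]
1 ('top',) [444.487 147.153  -4.333] 1289.31
1 ('scene',) [456.898  97.232  -1.866] 2680.97
-1 ('top', 'scene') [461.608  96.641  -1.248] 10.59
[[-1.2, -0.3], [-1.8, 2.0], [-0.9, -0.8], [-0.3, -1.4], [0.8, -2.6], [0.2, 0.6], [0.2, -0.1], [-0.0, 0.8], [0.2, -0.7], [0.4, 0.6]]
-1 ('top',) [463.872  95.314  -1.227] 2.18
-1 ('scene',) [460.137  98.104  -1.246] 3.99
scene 148 [192.79 272.9 ] [24.4 68.2] [506.4 430.6  75. ]
scene 500 [206.94 257.55] [154.8 194.8] [518.6 394.   75. ]
scene 237 [207.01 257.6 ] [75.9 91.5] [518.4 394.   75. ]
top 438 [201.17 208.32] [150.  155.4] [520.5 392.6  75. ]
top 214 [201.15 208.26] [73.2 79.5] [520.6 392.6  75. ]
keys [479.9  82.9  40. ] [448.6 109.1  40. ] -39.819288398364435
0 [(159, 106), (93, 145), (102, 189), (167, 150)]
15 [(131, 117), (77, 168), (87, 211), (139, 161)]
30 [(106, 132), (69, 193), (78, 236), (115, 176)]
45 [(87, 153), (68, 218), (78, 261), (96, 
[... 350 characters left out ...]
(157, 337)]
165 [(179, 297), (256, 271), (263, 313), (187, 339)]
180 [(210, 292), (278, 251), (284, 293), (218, 335)]
195 [(239, 281), (292, 227), (298, 270), (246, 324)]
210 [(264, 264), (300, 202), (305, 245), (270, 307)]
225 [(283, 243), (299, 177), (304, 220), (289, 286)]
240 [(296, 219), (290, 153), (296, 197), (301, 262)]
255 [(300, 193), (275, 133), (281, 177), (306, 237)]
270 [(297, 169), (253, 117), (259, 161), (302, 212)]
285 [(286, 146), (227, 107), (234, 150), (292, 190)]
300 [(268, 127), (199, 102), (206, 146), (274, 171)]
315 [(245, 113), (169, 104), (177, 148), (251, 157)]
330 [(218, 104), (140, 113), (148, 156), (225, 148)]
345 [(189, 102), (114, 127), (123, 170), (196, 146)]
```

```bash
cat > s1.py <<'E'
from bench import robot
from h import *
pi=np.pi; yaw=3.8; x,y=519.5,393.3; zt=3+59-19
robot.move_gripper(1.0)
robot.move_ptp([x,y,220],[pi,0,yaw]); print(robot.current_qpos().round(2) if hasattr(robot.current_qpos(),'round') else robot.current_qpos())
robot.move_linear([x,y,zt+40],speed=150)
print(robot.move_linear([x,y,zt],speed=60,f_stop=8))
robot.move_gripper(0.0); print(robot.current_gripper_width(),robot.current_finger_force(),robot.current_tcp_pos())
robot.move_linear([x,y,220],speed=120)
print("F",robot.current_contact_force())
# view: turn boss to ~120 deg
robot.move_ptp([480,250,260],[pi,0,3.8+np.radians(60)])
robot.sleep(.3); d=robot.get_image("scene"); print(robot.current_tcp_pos(),robot.current_eef_rot(),robot.current_qpos(),robot.current_t())
import pickle; pickle.dump(d,open("v.pkl","wb"))
q=proj(d,(480,250,215))[0]; print(q); u,v=int(q[0])-40,int(q[1])-40
cv2.imwrite("pics/v1.png",cv2.resize(d["img"][v:v+80,u:u+90],None,fx=7,fy=7,interpolation=cv2.INTER_CUBIC)); print(u,v)
E
python3 s1.py
```

```text
[ 0.48  0.43  1.23 -0.    1.48 -1.75]
False
0.5947956621871835 29.999147848575376 [519.66790142 393.17269701  43.11870398]
F [-0.32972453 -0.25624663 -2.96181726]
[479.99425995 250.24634181 259.79396522] [ 3.14125149e+00 -3.74561456e-05 -1.43578321e+00] [ 2.74430815e-01  2.08514383e-01  1.44616848e+00  1.03541929e-05
  1.48725285e+00 -3.00217581e+00] 9.625
[285.94016561 179.58643686]
245 139
```

View pics/v1.png

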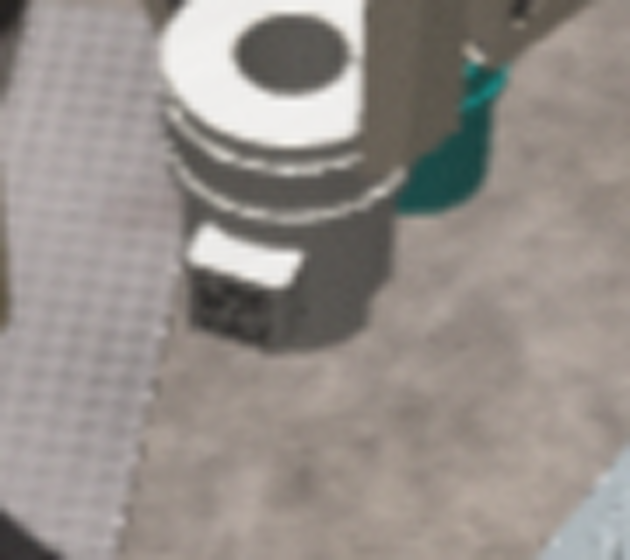

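The sleeve is held, with the boss and code visible. The upper face edge runs from about (187,258) to (287,288) and the lower edge from (192,325) to (273,350). The bore is centred at (292,54) in the crop.

```bash
cat > s2.py <<'E'
import pickle
from h import *
from scipy.optimize import least_squares
d=pickle.load(open("v.pkl","rb")); tcp=np.array([480,250.25,259.8]); psi=-1.4358; f=tcp[2]-40
px=lambda u,v:np.array([245+(u+.5)/7-.5,139+(v+.5)/7-.5])
def M(p,l): c,s=np.cos(p[2]),np.sin(p[2]); return [p[0]+c*l[0]-s*l[1],p[1]+s*l[0]+c*l[1],f+l[2]]
P=[(px(187,258),(33,-12,34)),(px(287,288),(33,12,34)),(px(192,325),(33,-12,10)),(px(273,350),(33,12,10)),(px(292,54),(0,0,72)),(px(292,54),(0,0,72))]
b=max(range(1),key=lambda i:0)
for y0 in(1.9,2.3):
    r=least_squares(lambda p:np.ravel([proj(d,M(p,l))[0]-q for q,l in P]),[480,250,y0]); print(r.x,np.degrees(r.x[2]),r.fun.reshape(-1,2).round(2).tolist())
# yaw with boss only, free z offset/xy
r=least_squares(lambda p:np.ravel([proj(d,M(p,l))[0]-q for q,l in P[:4]]),[480,250,2]); print("boss only",r.x[:2],np.degrees(r.x[2]))
c,s=np.cos(psi),np.sin(psi); e=r.x[:2]-tcp[:2]; print("tool x,y err",e@[c,s],e@[s,-c],ray(d,P[4][0],f+72))
E
python3 s2.py
```

```text
[479.23588519 250.31131292   2.08132019] 119.25086296457312 [[-0.51, -0.39], [-0.43, -0.13], [-1.04, 0.51], [1.44, 1.46], [0.27, -0.78], [0.27, -0.78]]
[479.23589453 250.31131804   2.08132069] 119.25089125336629 [[-0.51, -0.39], [-0.43, -0.13], [-1.04, 0.51], [1.44, 1.46], [0.27, -0.78], [0.27, -0.78]]
boss only [479.39399626 249.48539381] 118.58743130674648
tool x,y err 0.6760896420724875 0.703396012175207 [478.14841504 251.6693799  291.8       ]
```

```bash
cat > s3.py <<'E'
from bench import robot
from h import *
import pickle
pi=np.pi; out=[]; V=[]
for a in(15,-40):
    p=[300,350,450]; robot.move_ptp(p,[pi,0,4.847+np.radians(a)]); robot.sleep(.3)
    d=robot.get_image("scene"); d["tcp"]=robot.current_tcp_pos(); d["rot"]=robot.current_eef_rot(); 
    q=proj(d,(300,350,450-18))[0]; u,v=int(q[0])-32,int(q[1])-25; d["uv"]=(u,v); V.append(d)
    out.append(cv2.resize(d["img"][v:v+75,u:u+64],None,fx=6,fy=6,interpolation=cv2.INTER_CUBIC)); print(u,v,d["tcp"],d["rot"])
pickle.dump(V,open("v2.pkl","wb")); cv2.imwrite("pics/v2.png",np.hstack(out)); print(robot.current_t(),robot.current_qpos())
E
python3 s3.py
```

```text
284 156 [300.49259128 349.74793148 449.33226967] [ 3.14026383e+00 -3.39709541e-04 -1.17545830e+00]
284 156 [300.0208293  349.99841736 450.00863188] [-3.14155308e+00  2.74746215e-05 -2.13403542e+00]
12.325 [ 6.19427340e-01  4.77854289e-02  1.18704790e+00 -2.77899476e-05
  1.90671892e+00 -1.95893538e+00]
```

View pics/v2.png

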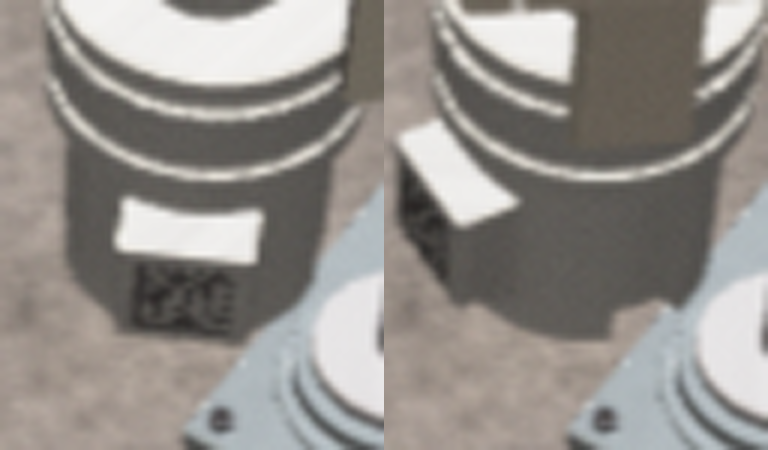

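In view 1 the upper face edge runs from (114,249) to (257,263), with lower corners at (120,331) and (245,343). In view 2 the edge runs from (398,140) to (462,226), with its lower corner at (453,300).

```bash
cat > s4.py <<'E'
import pickle
from h import *
from scipy.optimize import least_squares
V=pickle.load(open("v2.pkl","rb"))
PK=[[((114,249),-12,34),((257,263),12,34),((120,331),-12,10),((245,343),12,10)],[((14,140),-12,34),((78,226),12,34),((69,300),12,10)]]
def res(p,i):
    d=V[i]; psi=d["rot"][2]; b=psi+p[2]; c,s=np.cos(b),np.sin(b); cp,sp=np.cos(psi),np.sin(psi); o=[]
    for (u,v),y,z in PK[i]:
        q=np.array([d["uv"][0]+(u+.5)/6-.5,d["uv"][1]+(v+.5)/6-.5])
        w=[d["tcp"][0]+p[0]+c*33-s*y,d["tcp"][1]+p[1]+s*33+c*y,d["tcp"][2]-40+z]
        o.append(proj(d,w)[0]-q)
    return np.ravel(o)
x0=[0,0,np.radians(119)+1.436-2*np.pi*0]
for name,f in(("both",lambda p:np.r_[res(p,0),res(p,1)]),("v1",lambda p:res(p,0)),("v2",lambda p:res(p,1))):
    r=least_squares(f,x0); print(name,r.x[:2],np.degrees(r.x[2]),r.fun.reshape(-1,2).round(1).tolist())
print(np.degrees(x0[2]))
E
python3 s4.py
```

```text
both [-0.45540645 -0.29289898] 202.17045158320795 [[0.7, -0.6], [0.3, -0.6], [-1.0, 0.6], [0.8, 1.0], [-0.7, -1.6], [-0.6, -0.7], [0.4, 1.9]]
v1 [-0.03144578  0.00908047] 202.6587726333822 [[0.5, -0.7], [0.1, -0.7], [-1.3, 0.6], [0.6, 0.8]]
v2 [-0.50687565 -0.43760636] 202.6461573096259 [[-0.6, -1.4], [-0.2, -0.6], [0.8, 2.0]]
201.2767393807862
```

```bash
cat > s5.py <<'E'
from bench import robot
from h import *
import pickle
D=pickle.load(open("d.pkl","rb"))
a=ray(D["top"],(303+(149.5)/4-.5,190+187.5/4-.5),67)[:2]-[.9,-.6]; b=ray(D["scene"],(310+177.5/4-.5,145+229.5/4-.5),67)[:2]-[-1,.8]
x,y=(a+b)/2; print(a,b,x,y)
pi=np.pi; psi=np.radians(27.7)
robot.move_ptp([x,y,180],[pi,0,psi]); 
robot.move_linear([x,y,112],speed=80); robot.sleep(.2)
f0=np.array(robot.current_contact_force()); print("f0",f0)
hit=robot.move_linear([x,y,84],speed=25,f_stop=5); print(hit,robot.current_tcp_pos(),np.array(robot.current_contact_force())-f0,robot.current_ft_torque())
if not hit:
    hit=robot.move_linear([x,y,73.5],speed=12,f_stop=6); print(hit,robot.current_tcp_pos(),np.array(robot.current_contact_force())-f0,robot.current_ft_torque())
print(robot.current_t(),robot.current_qpos())
E
python3 s5.py
```

```text
[461.91399442  97.6484339 ] [462.71067446  96.18416711] 462.3123344427071 96.91630050195793
f0 [ 0.13475724 -0.58968859 -4.09212221]
False [462.45032093  96.91509383  84.16299714] [-0.00532368 -0.00737692  0.29078307] [-0.04537655 -0.01723334  0.00157801]
True [461.75083656  96.71581928  73.97823269] [-1.01471646 -0.49207762  9.75021268] [-0.10608086  0.05629089  0.01625867]
18.125 [-3.02255559e-02  2.45783607e-01  1.88430685e+00 -5.26638657e-04
  1.01272415e+00  1.05723761e+00]
```

The sleeve dropped straight home: the foot is at about 33.9 mm. Now I'll turn it to face the reader.

```bash
cat > s6.py <<'E'
from bench import robot
from h import *
q=np.array(robot.current_qpos()); psi=robot.current_eef_rot()[2]; tgt=np.radians(86.0)
for k in range(1,8):
    p=q.copy(); p[5]=q[5]-(tgt-psi)*k/7; robot.move_j(list(p)); print(k,np.degrees(robot.current_eef_rot()[2]).round(1),np.round(robot.current_tcp_pos(),1),np.round(robot.current_contact_force(),1),np.round(robot.current_ft_torque(),2)[2])
robot.sleep(.3); print(robot.current_tcp_pos(),robot.current_eef_rot(),robot.current_t())
import pickle
D={n:robot.get_image(n) for n in("scene","top")}; pickle.dump(D,open("d2.pkl","wb"))
c=lambda n,u,v:cv2.resize(D[n]["img"][v:v+110,u:u+100],None,fx=4,fy=4,interpolation=cv2.INTER_CUBIC)
cv2.imwrite("pics/t1.png",np.hstack([c("scene",310,145),c("top",303,190)]))
E
python3 s6.py
```

```text
1 35.8 [461.7  96.5  74.1] [-1.  -0.7  0.9] -0.01
2 44.0 [461.8  96.5  74.1] [-1.4 -1.9  2.1] -0.06
3 52.3 [461.8  96.6  74.1] [-2.  -2.   3.9] -0.09
4 60.6 [461.8  96.6  74.1] [-1.3 -2.   4.3] -0.05
5 68.9 [461.8  96.6  74.2] [-2.3 -2.6  5.2] -0.0
6 77.2 [461.7  96.5  74.2] [-2.7 -2.2  5.9] -0.08
7 85.6 [461.7  96.4  74.1] [-2.5 -4.4  5.8] -0.02
[461.68357145  96.45051046  74.16233444] [-3.14033213e+00  1.07025264e-03  1.49275396e+00] 20.2917
```

View pics/t1.png

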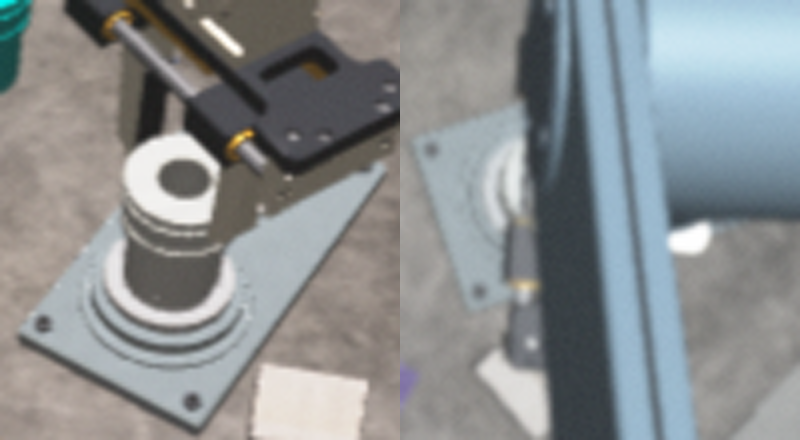

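The boss isn't visible from the reader's opposite side, so the turn looks right. To rule out grip slip I'll turn on in place until the code faces the camera, check the angle, then turn back.

```bash
cat > s7.py <<'E'
from bench import robot
from h import *
import pickle
q=np.array(robot.current_qpos())
n=8
for k in range(1,n+1):
    p=q.copy(); p[5]=q[5]-np.radians(168)*k/n; robot.move_j(list(p))
    print(k,np.degrees(robot.current_eef_rot()[2]).round(1),np.round(robot.current_tcp_pos(),1),np.round(robot.current_contact_force(),1),np.round(robot.current_ft_torque(),2)[2])
robot.sleep(.2); d=robot.get_image("scene"); d["tcp"]=robot.current_tcp_pos(); d["rot"]=robot.current_eef_rot(); d["uv"]=(320,160); print(d["tcp"],d["rot"],robot.current_t())
pickle.dump(d,open("v3.pkl","wb"))
cv2.imwrite("pics/t2.png",cv2.resize(d["img"][160:235,320:390],None,fx=8,fy=8,interpolation=cv2.INTER_CUBIC))
E
python3 s7.py
```

```text
1 106.1 [461.7  96.2  74.2] [-2.  -3.7  4.3] -0.01
2 127.2 [461.8  96.   74.2] [-1.8 -5.   2.5] 0.01
3 148.2 [462.   95.9  74.1] [-1.5 -5.3  2.8] -0.04
4 169.2 [462.4  95.8  74.1] [ 0.2 -5.2  0.9] -0.09
5 -169.8 [462.7  96.   74.1] [ 0.8 -4.6  0.2] -0.14
6 -148.9 [462.8  96.2  74.2] [ 2.1 -3.9 -2.2] -0.13
7 -127.9 [462.8  96.5  74.2] [ 3.8 -3.6 -3.2] -0.13
8 -107.0 [462.7  96.7  74.2] [ 5.1 -1.3 -4.5] -0.12
[462.64000447  96.71591537  74.19264331] [-3.14093802e+00 -3.64720293e-04 -1.86702525e+00] 24.1667
```

View pics/t2.png

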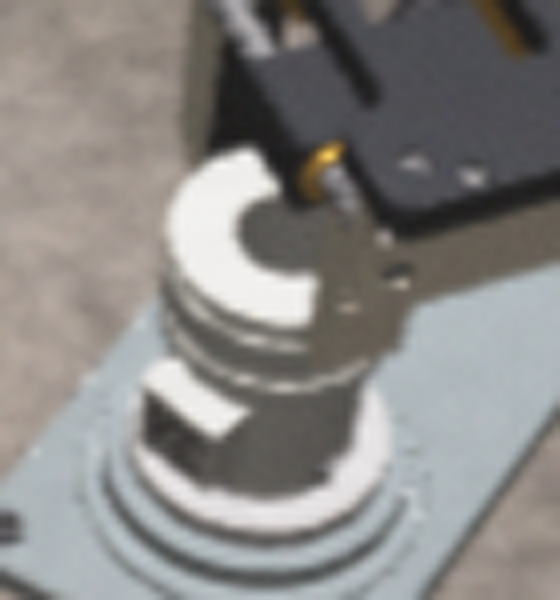

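The sleeve is seated, with the boss's upper edge from (140,384) to (216,438) and lower corners at about (149,442) and (208,484). I'll compare the angle, and check the sensitivity of the station yaw with an extra top-image edge fit.

```bash
cat > s8.py <<'E'
import pickle
from h import *
from scipy.optimize import least_squares
d=pickle.load(open("v3.pkl","rb")); psi=d["rot"][2]
PK=[((140,384),-12,34),((216,438),12,34),((208,484),12,10),((149,442),-12,10)]
def res(p,PK):
    b=psi+p[2]; c,s=np.cos(b),np.sin(b); o=[]
    for (u,v),y,z in PK:
        q=np.array([320+(u+.5)/8-.5,160+(v+.5)/8-.5])
        o.append(proj(d,[d["tcp"][0]+p[0]+c*33-s*y,d["tcp"][1]+p[1]+s*33+c*y,34+z])[0]-q)
    return np.ravel(o)
for K in(PK,PK[:3],PK[:2]):
    r=least_squares(res,[0,0,np.radians(202)],args=(K,)) if len(K)>2 else least_squares(lambda p:np.r_[res(p,K),.3*p[:2]],[0,0,3.53]); print(r.x[:2],np.degrees(r.x[2]),r.fun.round(1))
# station yaw: long/short plate edges by Canny+HoughLines in top & scene (first pictures), back-projected to z=12
D=pickle.load(open("d.pkl","rb"))
for n,(u,v) in {"scene":(310,145),"top":(303,190)}.items():
    g=cv2.resize(cv2.cvtColor(D[n]["img"][v:v+110,u:u+105],cv2.COLOR_BGR2GRAY),None,fx=4,fy=4,interpolation=cv2.INTER_CUBIC)
    for seg,prec in [(l.ravel(),0) for l in cv2.createLineSegmentDetector().detect(g)[0]]:
        if np.hypot(seg[2]-seg[0],seg[3]-seg[1])>90:
            a,b=[ray(D[n],(u+(s[0]+.5)/4-.5,v+(s[1]+.5)/4-.5),12)[:2] for s in(seg[:2],seg[2:])]
            print(n,seg.round().astype(int),round(float(np.linalg.norm(b-a))),np.degrees(np.arctan2(*(b-a)[::-1])).round(2))
E
python3 s8.py
```

```text
[-0.18404222 -0.49171069] 202.96871015030226 [ 0.6 -0.9  0.5 -0.5  0.3  1.6 -1.5 -0.2]
[3.92323088 1.13701783] 209.1254297025541 [-0.4 -0.4  0.3 -0.9  0.1  1.3]
[-0.02388616  1.32479727] 204.22590594353287 [ 0.1 -0.2  0.1  0.  -0.   0.4]
scene [238  42 354  95] 71 -161.88
scene [356  84 248  36] 66 18.22
scene [366 380 263 363] 50 40.52
scene [ 17 331 199 427] 102 -161.89
scene [200 424 385 169] 199 -71.92
scene [195 437  19 344] 98 18.18
top [348  56 392 175] 71 -161.92
```

The grip hasn't slipped (offset about 202.7°), and the plate edges give a station yaw of −71.9°. I'll turn back to the target and release.

```bash
cat > s9.py <<'E'
from bench import robot
from h import *
q=np.array(robot.current_qpos()); cur=np.degrees(robot.current_eef_rot()[2])%360; tgt=85.4
for k in range(1,9):
    p=q.copy(); p[5]=q[5]+np.radians(cur-tgt)*k/8; robot.move_j(list(p))
robot.sleep(.3); e=np.degrees(robot.current_eef_rot()[2])-tgt
p=np.array(robot.current_qpos()); print("err",e,robot.current_tcp_pos(),robot.current_contact_force(),robot.current_ft_torque())
robot.move_gripper(1.0); robot.sleep(.2); t=robot.current_tcp_pos(); print(t,robot.current_gripper_width())
robot.move_linear([t[0],t[1],t[2]+90],speed=80)
robot.move_ptp([400,-250,300],[np.pi,0,np.radians(tgt)-.7])
print(robot.current_t(),robot.current_contact_force())
D={n:robot.get_image(n) for n in("scene","top")}
c=lambda n,u,v:cv2.resize(D[n]["img"][v:v+110,u:u+100],None,fx=4,fy=4,interpolation=cv2.INTER_CUBIC)
cv2.imwrite("pics/e1.png",np.hstack([c("scene",310,145),c("top",303,190)]))
E
python3 s9.py
```

```text
err 0.1632193258912764 [463.21488764  96.45979925  74.21377309] [ 4.65291298 -1.22416725 -7.46820514] [-0.27577332 -1.36895237  0.12960478]
[462.6040777   96.70082372  74.18453651] 1.0002082933919068
31.6833 [-0.22513285 -0.45999834  0.32278656]
```

View pics/e1.png

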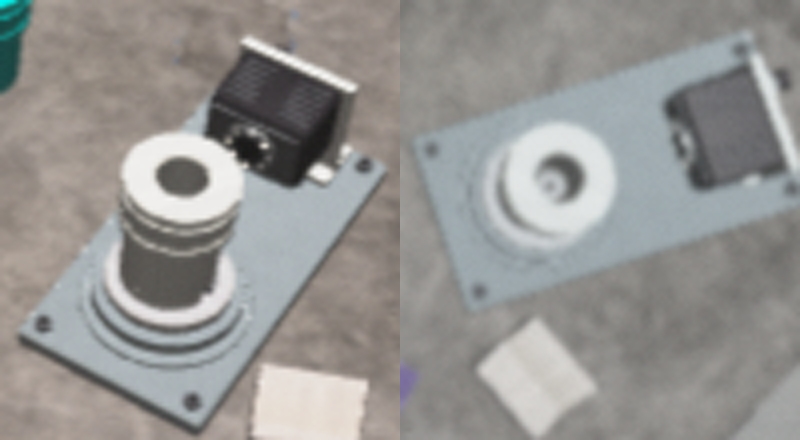

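Run:
```python
from bench import robot
from h import *
d=robot.get_image("scene")
for a in(190,198.1,206):
    c,s=np.cos(np.radians(a)),np.sin(np.radians(a)); q=proj(d,(461.6-1+24*c,97+.8+24*s,37))[0]; print(a,(q-[310,145]+.5)*4)
for z in(106,112): print(z,(proj(d,(460.6,97.8,z))[0]-[310,145]+.5)*4)
robot.hand_in()
```

```text
190 [210.59028611 297.06007342]
198.1 [214.39951955 292.8079558 ]
206 [217.27039295 288.25579468]
106 [186.61182699 177.62505465]
112 [188.01282546 169.02358867]
the job is handed in; nothing more can be done
```

The job is handed in at about 32 s. The sleeve sits home over both keys and was left there, with its code turned to the reader window to within an estimated 1–2°; that comes from the grip angle, because the code face was hidden from both cameras at the end. I did not touch the oil bottle, V block or plug gauge, though only the V block was in the final pictures.

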